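# Refill the hob caddy

## Robot

A 6-joint arm with a two-finger parallel gripper is mounted at the origin on a cart in front of the work surface, level with it; the furniture and walls round the work are solid. World frame = base frame: x ahead of the robot, y to its left, z up, the work surface at z = 0. Lengths are in m, angles in degrees, forces in N, time in s.
With the tool pointing down it reaches from about 0.375 to 0.9 m from the base axis. Payload 3.1 kg.
Tool frame: the origin (TCP) lies midway between the tips of the shut fingers; the grasp point (between the pads) lies 19 mm behind it (bot.hold_point_z is the distance from the TCP to the grasp point, in m); z points along the fingers, y is the line along which they close (so a half turn about z gives the same grasp; the last joint's range is limited). The gripper opens to 87 mm and grips with 3 to 60 N. Pads are 19 mm wide; open, the fingers measure 117 mm over their backs; the gripper's body (75 mm by 190 mm) begins 51 mm behind the grasp point.
Start: joints at [-85.17, 30.224, 82.088, -0, 67.689, -10.227], TCP at [0.162, -0.604, 0.223] pointing down, gripper open.
Joint ranges: [-176.69, 176.69], [-43.24, 126.21], [12.49, 139.97], [-82, 262], [0, 151.66], [-163.58, 163.58]. Speed limits (degrees/s): [159.86, 159.86, 180, 180, 180, 180].

## Interface

Orientations are given as a 3x3 rotation matrix whose columns are the frame's x, y, z axes.
In Python, from rig import read_state, optics, order, bot gives the robot as it stands.
- The arm moves only by the tool drive_tool, never from a script. Its argument "steps" is a list of rows, each a list of 7 numbers: the finger opening in mm, from 0 to 87, then the shift along the tool's x, y, z normalised to -1 to 1, where 1 is 0.12 m, then the turn, a rotation vector about the tool's x, y, z normalised to -1 to 1, where 1 is 1.5 rad. In form: [[jaw, tx, ty, tz, ax, ay, az], ...]. A call has 1 to 8 rows; each row is the pose to reach, as a shift and turn from the pose commanded when the call began, along the tool's axes at that moment; what a row does not reach only later rows make up. A row lasts 1/10 s, in which the tool goes at most 50 mm and 8.59 degrees, less where a joint would pass 70% of its speed; a pose out of reach is approached as far as the arm can. A call with a number of a shift or a turn outside -1 to 1 is refused whole. A call with a gripper value outside its range is refused whole. The fingers move at their own pace and stop on an object; the grip force is fixed at half the most. Time passes only in rows, so rows that repeat a pose let the fingers close. It gives the time, the measured TCP pose, the force, the opening and the grip force at its end, in the units of the state.
- read_state(): the state, without advancing time (a new reading comes with each control period).
- optics.capture(name): name is "side" or "top"; returns a dict with "color" (400x640x3 uint8, blue, green, red), "range_z" (400x640 float32, m along the optical axis (not along the pixel's ray), 0 where there is no reading), "fx", "fy", "cx", "cy" (pixels), "rvec" (rotation vector, rad) and "tvec" (3), from world to camera coordinates, as OpenCV has them. Camera axes: x right, y down, z forward; pixel columns grow to the right and rows downward; lengths in m; the calibration is good to about 2 mm. A picture is of the moment at which its call begins.
- order.hand_in(): hands the job in; it is judged then, once.
The state is a dict: "time_s": time; "joint_positions": joint angles; "qvel": joint speeds; "tau": joint torques, N m; "position": TCP position; "tcp_rot": TCP orientation; "force": force on the tool from outside, world axes, zero at the start; "moment": the same for the moment, N m; "opening": opening from 0.0 (shut) to 1.0 (fully open); "grasp_force": force on a finger pad.
Only numpy, scipy, OpenCV 4.12 (cv2) and the standard library are available. Lean on these libraries where they do the work, as an engineer would, in place of code of your own. Each camera call takes 0.05 s, during which the arm holds its last target. There are 200 camera calls.

## Task

Gather the seasonings for the hob into the wooden caddy, each standing upright on the bottom of the well cut for it: the pepper mill in the large round well, the salt shaker in the smaller round one, the square yellow-capped herb jar in the square one and the little blue box of matches in the oblong slot. The two black-capped spice jars belong in the cupboard: leave them standing where they are.

Things in the scene. Friction and masses are not known exactly. Their poses are not given: they have to be found in the camera images.
- pepper_mill: turned brown wooden pepper mill, standing, 170 mm high. Origin: centre of its foot, z up. Round: 58 mm across at the foot and up the body, round head 49 mm across from 123 to 159 mm, small metal knob 12 mm across on top to 170 mm. The head does not turn. Grip it by the head, about 140 mm up. About 0.18 kg.
- salt_shaker: clear glass salt shaker with a grey metal pierced cap, standing, 90 mm high. Origin: centre of its foot, z up. Round: foot 38 mm, widest 44 mm about 30 mm up, tapering to 30 mm at 70 mm; cap 34 mm across from 66 to 80 mm, domed to 90 mm. Grip it by the cap, about 72 mm up. About 0.10 kg.
- herb_jar: glass spice jar with a YELLOW cap, standing, 96 mm high, square body with rounded corners. Origin: centre of its foot, z up, x and y square to its flat sides. Body 41 mm across the flats and 49 mm across the corners up to about 75 mm, round cap 41 mm across from 76 to 96 mm. About 0.11 kg.
- match_box: small navy-blue printed carton of matches, standing on its long narrow side. 19 mm along its x, 53 mm along its y, 36 mm high. Origin: centre of its underside, z up. About 0.03 kg.
- black_jar_a: round glass spice jar with a BLACK cap (a small dark blue patch on its top), 41 mm across, 105 mm high, standing; does not belong in the caddy. Origin: centre of its foot, z up.
- black_jar_b: second round glass spice jar with a BLACK cap, 41 mm across, 105 mm high, standing; does not belong in the caddy. Origin: centre of its foot, z up.
- block_mill: Block with the LARGE ROUND well, for the pepper mill: fixed pale wood block 88 x 88 x 40 mm, one of four in a row (pitch 90 mm) in a dark tray with a rim up to 34 mm high. Well 72 mm across, 28 mm deep; chamfered mouth, grey felt bottom 12 mm above the origin. Origin: centre of its underside, 8 mm above the worktop (block top at 48 mm); z up, y along the row, x across it.
- block_salt: Block with the SMALLER ROUND well, for the salt shaker: fixed pale wood block 88 x 88 x 40 mm, one of four in a row (pitch 90 mm) in a dark tray with a rim up to 34 mm high. Well 56 mm across, 28 mm deep; chamfered mouth, grey felt bottom 12 mm above the origin. Origin: centre of its underside, 8 mm above the worktop (block top at 48 mm); z up, y along the row, x across it.
- block_jar: Block with the SQUARE well, for the square jar: fixed pale wood block 88 x 88 x 40 mm, one of four in a row (pitch 90 mm) in a dark tray with a rim up to 34 mm high. Well 56 x 56 mm, sides along the block's x and y, 28 mm deep; chamfered mouth, grey felt bottom 12 mm above the origin. Origin: centre of its underside, 8 mm above the worktop (block top at 48 mm); z up, y along the row, x across it.
- block_matches: Block with the OBLONG slot, for the matches: fixed pale wood block 88 x 88 x 40 mm, one of four in a row (pitch 90 mm) in a dark tray with a rim up to 34 mm high. Slot 35 mm along x, 69 mm along y, 18 mm deep; chamfered mouth, grey felt bottom 22 mm above the origin. Origin: centre of its underside, 8 mm above the worktop (block top at 48 mm); z up, y along the row, x across it.
There are look-alikes about, which are no part of the job. Leave any green or red look-alike of the salt_shaker alone.

How it is judged (in metres and radians):
At the end, for the whole second after the job is handed in: Mill, salt shaker, yellow-capped jar and matches each in their own well: within 10 (mill), 11 (salt), 12 (jar) or 13 mm (matches) of its centre, 4 mm of its bottom, tilted under 0.12 rad, released and at rest; both black-capped jars upright within 30 mm of where they stood (horizontal distance between pepper_mill and block_mill below 0.01 m and z of pepper_mill in the frame of block_mill between 0.008 and 0.016 m and angle between each of pepper_mill, salt_shaker, herb_jar, match_box, black_jar_a, black_jar_b's own z axis and vertical below 0.12 rad and linear speed of each of pepper_mill, salt_shaker, herb_jar, match_box below 0.02 m/s and horizontal distance between salt_shaker and block_salt below 0.011 m and z of salt_shaker in the frame of block_salt between 0.008 and 0.016 m and horizontal distance between herb_jar and block_jar below 0.012 m and z of herb_jar in the frame of block_jar between 0.008 and 0.016 m and horizontal distance between match_box and block_matches below 0.013 m and z of match_box in the frame of block_matches between 0.018 and 0.026 m and distance of each of black_jar_a, black_jar_b from where it was at the start of the episode below 0.03 m); the robot touches nothing.
It fails at once if one black-capped jar is shifted by more than 30 mm or tipped over (distance of black_jar_a from where it was at the start of the episode above 0.03 m or angle between black_jar_a's own z axis and vertical above 0.35 rad).
It fails at once if the other black-capped jar is shifted by more than 30 mm or tipped over (distance of black_jar_b from where it was at the start of the episode above 0.03 m or angle between black_jar_b's own z axis and vertical above 0.35 rad).
It also fails if it takes over 112 s, if anything falls off the work surface, if the arm or the gripper's body presses on something with over 40 N, if the wrist force passes 120 N, or if a joint passes its speed limit or range.

## Working session

There is one attempt and no reset: what is moved stays moved. The work goes in short steps, Python scripts to look and compute and a tool call to move; the robot and the scene stay as the last step left them, time stands still between calls to the robot, and variables do not carry over. Pictures are saved under pics/ and viewed, at most 14 in all, crops included, and the job is handed in when it is done.

Besides the shell and the picture viewer there is one more tool, called after "Call:" by a JSON object that holds its "fn" and its "kwargs", one argument or row to a line. drive_tool: Moves the arm, as the interface text tells. Scaled input: -1 to 1 covers 0.12 m each way for a shift and 1.5 rad each way for a turn. Its arguments: {"type":"object","properties":{"steps":{"type":"array"}},"required":["steps"]}

```bash
mkdir -p pics; ls
cat > h.py <<'E'
import numpy as np, cv2
from rig import read_state, optics, order, bot
def cap(n,save=None):
    c=optics.capture(n)
    if save: cv2.imwrite('pics/'+save,c['color'])
    return c
def pts(c):
    """world xyz per pixel from range_z"""
    R=cv2.Rodrigues(np.array(c['rvec'],float))[0]; t=np.array(c['tvec'],float).ravel()
    v,u=np.mgrid[:400,:640]; z=c['range_z']
    P=np.stack([(u-c['cx'])/c['fx']*z,(v-c['cy'])/c['fy']*z,z],-1)
    W=(P-t)@R; W[z==0]=np.nan
    return W
def ray(c,u,v,h):
    R=cv2.Rodrigues(np.array(c['rvec'],float))[0]; t=np.array(c['tvec'],float).ravel()
    d=R.T@np.array([(u-c['cx'])/c['fx'],(v-c['cy'])/c['fy'],1]); o=-R.T@t
    return o+d*(h-o[2])/d[2]
def proj(c,p):
    return cv2.projectPoints(np.array([p],float),np.array(c['rvec'],float),np.array(c['tvec'],float),np.array([[c['fx'],0,c['cx']],[0,c['fy'],c['cy']],[0,0,1.]]),None)[0].ravel()
E
python3 - <<'E'
from h import *
for n in('top','side'):
    c=cap(n,n+'0.png'); R=cv2.Rodrigues(np.array(c['rvec']))[0]; print(n,c['fx'],c['cx'],c['cy'],-R.T@np.ravel(c['tvec']),R[2])
print(read_state())
E
```

```text
pics
top 378.34349578948445 310.28221545458445 201.2574782202637 [0.40261053 0.15787853 0.89866778] [ 0.09505104  0.00779929 -0.99544185]
side 460.03422097499833 320.6108495751205 203.75299114706252 [ 0.40863571 -0.80701866  0.59262141] [ 0.06734419  0.8666824  -0.49429382]
{'time_s': 0.1, 'joint_positions': array([-8.51707894e+01,  3.02727588e+01,  8.21501794e+01,  3.59539896e-04,
        6.76888307e+01, -1.02270668e+01]), 'qvel': array([ 0.01928819, -0.06047492, -0.20244647,  0.02242799, -0.03102715,
        0.01346215]), 'tau': array([-1.91007380e-04, -4.40983701e+01, -1.77150768e+01,  6.35634572e-02,
        5.34212391e-02, -3.97026463e-05]), 'position': array([ 0.16233047, -0.60286168,  0.22167263]), 'tcp_rot': array([[ 9.65671790e-01,  2.59765220e-01, -1.58439514e-04],
       [ 2.59765029e-01, -9.65669897e-01,  1.94429829e-03],
       [ 3.52060804e-04, -1.91871106e-03, -9.99998097e-01]]), 'force': array([0.58841805, 0.10523233, 0.17882209]), 'moment': array([-0.03298973, -0.00218407,  0.06090648]), 'grasp_force': 0.0, 'opening': 1.000612145334473}
```

View pics/top0.png

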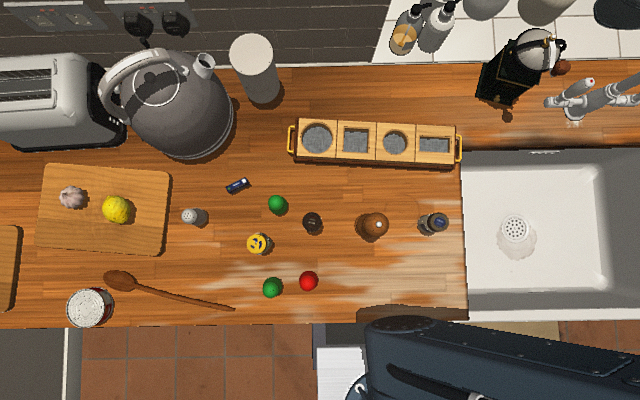

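View pics/side0.png

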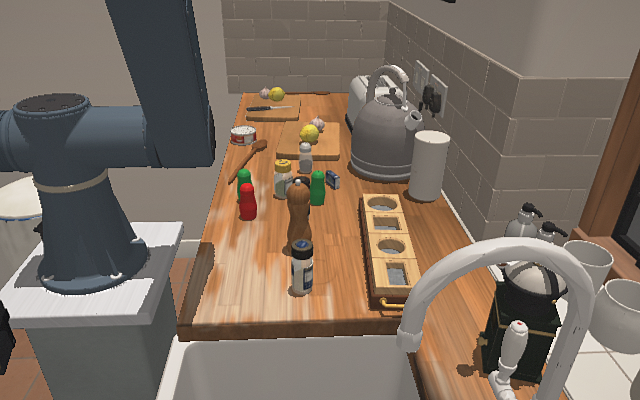

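The top view shows the mill at (373,226), black jars at (312,222) and (435,222, blue patch = a), yellow cap at (258,243), salt at (192,216) and matches at (237,185). The wells sit at (317,138) large round, (355,140) square, (395,142) small round and (433,145) slot.

Possible mix-ups:
- **Salt:** grey cap at (192,216) against green at (278,204) and (272,287), and red at (308,281). Grey is the one.
- **Herb jar:** yellow cap at (258,243) against the lemon at (116,209). The capped jar is the one.
- **Mill:** brown head with knob at (373,226) against the black jar at (312,222).

Run:
```python
from h import *
c=cap('top'); W=pts(c); img=c['color']
cv2.imwrite('pics/crop1.png',cv2.resize(img[120:260,170:460],None,fx=2.7,fy=2.7,interpolation=cv2.INTER_CUBIC))
np.set_printoptions(precision=4,suppress=True)
def reg(u0,u1,v0,v1,zl,zh,name):
    m=np.zeros((400,640),bool); m[v0:v1,u0:u1]=1
    m&=(W[...,2]>zl)&(W[...,2]<zh)
    n,l,st,ce=cv2.connectedComponentsWithStats(m.astype(np.uint8))
    i=1+np.argmax(st[1:,4]); p=W[l==i]
    (x,y),r=cv2.minEnclosingCircle(p[:,:2].astype(np.float32))
    rc=cv2.minAreaRect(p[:,:2].astype(np.float32))
    print(name,len(p),'mean',p.mean(0),'z',p[:,2].min(),p[:,2].max(),'circ',(round(x,4),round(y,4)),'d',round(2*r,4),'rect',np.round(rc[0],4),np.round(rc[1],4),round(rc[2],1),'px',ce[i])
reg(340,400,200,250,.125,.165,'mill head'); reg(340,400,200,250,.161,.18,'knob')
reg(175,215,200,235,.07,.1,'salt')
reg(240,280,225,262,.085,.105,'herb cap'); reg(240,280,225,262,.03,.105,'herb all')
reg(220,255,172,200,.028,.045,'match top')
reg(295,330,205,240,.095,.115,'blk b'); reg(415,455,205,240,.095,.115,'blk a')
reg(262,295,190,220,.06,.1,'green1'); reg(255,290,270,300,.06,.1,'green2'); reg(295,325,265,300,.06,.1,'red')
reg(285,470,110,175,.044,.053,'blocks')
# felt per well
for n,u0,u1,zl,zh in(('mill',300,334,.012,.03),('jar',338,374,.012,.03),('salt',378,412,.012,.03),('slot',414,455,.022,.037)):
    reg(u0,u1,120,158,zl,zh,'felt '+n)
for y in (0,): print('worktop z',np.nanmedian(W[250:265,330:350,2]))
```

```text
mill head 464 mean [0.4265 0.0342 0.1517] z 0.13245793100838393 0.1634670336848275 circ (0.4271, 0.0318) d 0.0497 rect [0.4267 0.0318] [0.0489 0.0479] 87.7 px [376.5625 223.8944]
knob 30 mean [0.4267 0.0322 0.1682] z 0.16122754814181295 0.1717962343606457 circ (0.4269, 0.0326) d 0.0136 rect [0.4264 0.0318] [0.0109 0.0109] 17.5 px [379.  223.5]
salt 207 mean [0.4551 0.4248 0.084 ] z 0.07137760219109597 0.09457984395747927 circ (0.4557, 0.4275) d 0.0346 rect [0.4555 0.4275] [0.0324 0.0332] 64.0 px [190.0097 215.3527]
herb cap 311 mean [0.3918 0.2798 0.0964] z 0.08701239755128365 0.10045783133850893 circ (0.392, 0.2804) d 0.042 rect [0.392  0.2801] [0.0401 0.04  ] 89.2 px [256.3312 243.6045]
herb all 398 mean [0.3922 0.2767 0.0887] z 0.03016385968877827 0.10045783133850893 circ (0.3918, 0.2794) d 0.0468 rect [0.3923 0.2802] [0.0415 0.0416] 48.3 px [258.2261 243.3116]
match top 173 mean [0.5272 0.3332 0.0349] z 0.02801763624202953 0.039148728191579274 circ (0.5274, 0.3341) d 0.0525 rect [0.5273 0.3339] [0.0174 0.0514] 27.1 px [236.8786 184.5954]
blk b 298 mean [0.4355 0.1619 0.1054] z 0.
[... 1088 characters left out ...]
 0.029637773392046953 circ (0.6336, 0.1464) d 0.0717 rect [0.6339 0.1463] [0.0681 0.0671] 43.2 px [316.7043 138.789 ]
felt jar 517 mean [0.6278 0.0554 0.0209] z 0.01599256950623056 0.02984116294753455 circ (0.6268, 0.0553) d 0.0725 rect [0.6267 0.0559] [0.0545 0.051 ] 85.8 px [355.3791 140.8066]
felt salt 390 mean [ 0.6207 -0.0362  0.0212] z 0.01601852341951937 0.0299923510369471 circ (0.6187, -0.0346) d 0.0553 rect [ 0.6198 -0.0357] [0.0514 0.0491] 19.7 px [394.341  142.8974]
felt slot 401 mean [ 0.612  -0.1257  0.0309] z 0.026085456200482512 0.036763134827560016 circ (0.6126, -0.1246) d 0.072 rect [ 0.6118 -0.1247] [0.066  0.0324] 85.4 px [433.8279 144.6733]
worktop z 0.0003738719323600321
```

View pics/crop1.png

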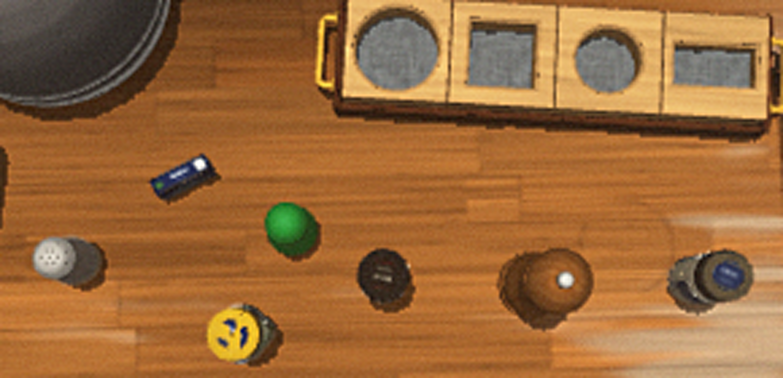

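The crop confirms the choices: grey pierced cap at lower left, yellow cap with a mark, and a brown head with a metal knob. It also shows the four wells. Next I check the gripper body's clearance to its surroundings.

```bash
cat >> h.py <<'E'
def clear(W,xy,yaw,zb,excl=.03):
    """points above zb: min outside-distance to 190x75 body rectangles (190 along tool y / along tool x)"""
    P=W[np.isfinite(W[...,2])&(W[...,2]>zb)]; d=P[:,:2]-xy; P=P[(np.hypot(*d.T)>excl)&(np.hypot(*d.T)<.3)]; d=P[:,:2]-xy
    a=np.radians(yaw); X=d@[np.cos(a),np.sin(a)]; Y=d@[np.sin(a),-np.cos(a)]
    out=[]
    for hx,hy in((.0375,.095),(.095,.0375)):
        q=np.hypot(np.maximum(abs(X)-hx,0),np.maximum(abs(Y)-hy,0)); i=q.argmin() if len(q) else None
        out.append((round(q[i],3),np.round(P[i],3)) if len(q) else None)
    return out
E
python3 - <<'E'
from h import *
W=pts(cap('top')); Ws=pts(cap('side'))
A=np.concatenate([W.reshape(-1,3),Ws.reshape(-1,3)])[:,None]
np.save('cloud0.npy',A)
for y in(27,-4.4,85.6): print('match',y,clear(A,np.array([.527,.334]),y,.08))
for y in(0,45,85.6): print('salt',y,clear(A,np.array([.4555,.4275]),y,.115))
print('herb',clear(A,np.array([.392,.280]),85.6,.125))
P=A[:,0]
for y0 in np.arange(-.7,.5,.1):
    q=P[(P[:,1]>y0)&(P[:,1]<y0+.1)&(P[:,0]>.25)&(P[:,0]<.66)]
    print(round(y0,1),'zmax',q[:,2].max().round(3),'at',q[q[:,2].argmax()].round(3)) if len(q) else 0
E
```

```text
match 27 [(np.float64(0.004), array([0.467, 0.414, 0.08 ])), (np.float64(0.003), array([0.61 , 0.388, 0.09 ]))]
match -4.4 [(np.float64(0.0), array([0.494, 0.245, 0.083])), (np.float64(0.007), array([0.631, 0.367, 0.102]))]
match 85.6 [(np.float64(0.007), array([0.631, 0.367, 0.102])), (np.float64(0.0), array([0.494, 0.245, 0.083]))]
salt 0 [(np.float64(0.101), array([0.594, 0.456, 0.117])), (np.float64(0.044), array([0.594, 0.456, 0.117]))]
salt 45 [(np.float64(0.058), array([0.598, 0.418, 0.117])), (np.float64(0.046), array([0.594, 0.46 , 0.116]))]
salt 85.6 [(np.float64(0.041), array([0.594, 0.456, 0.117])), (np.float64(0.098), array([0.594, 0.46 , 0.116]))]
herb [(np.float64(0.146), array([0.61 , 0.391, 0.128])), (np.float64(0.125), array([0.423, 0.058, 0.142]))]
-0.7 zmax 0.005 at [ 0.629 -0.605  0.005]
-0.6 zmax 0.006 at [ 0.624 -0.6    0.006]
-0.5 zmax 0.364 at [ 0.609 -0.474  0.364]
-0.4 zmax 0.005 at [ 0.628 -0.31   0.005]
-0.3 zmax 0.005 at [ 0.63  -0.279  0.005]
-0.2 zmax 0.579 at [ 0.272 -0.1    0.579]
-0.1 zmax 0.583 at [ 0.271 -0.097  0.583]
-0.0 zmax 0.427 at [0.255 0.    0.427]
0.1 zmax 0.11 at [0.451 0.151 0.11 ]
0.2 zmax 0.101 at [0.391 0.281 0.101]
0.3 zmax 0.195 at [0.658 0.399 0.195]
0.4 zmax 0.282 at [0.659 0.498 0.282]
```

Call:
{"fn": "drive_tool", "kwargs": {
  "steps": [
    [87, 0.9, -0.18, -0.3, 0, 0, -0.4],
    [87, 0.9, -0.18, -0.3, 0, 0, -0.82],
    [87, 0.9, -0.18, -0.3, 0, 0, -0.82],
    [87, 0.9, -0.18, -0.3, 0, 0, -0.82],
    [87, 0.9, -0.18, -0.3, 0, 0, -0.82],
    [87, 0.9, -0.18, -0.3, 0, 0, -0.82],
    [87, 0.9, -0.18, -0.3, 0, 0, -0.82],
    [87, 0.9, -0.18, -0.3, 0, 0, -0.82]
  ]
}}

```text
time_s: 1.05
position: [0.2611, -0.5544, 0.2584]
tcp_rot: [[0.101, 0.995, -0.0], [0.995, -0.101, 0.0], [0.0, -0.0, -1.0]]
force: [-0.1, 0.2, -0.1]
opening: 0.995
grasp_force: 0.0
```

Call:
{"fn": "drive_tool", "kwargs": {
  "steps": [
    [87, 1, 0.3, 0, 0, 0, 0],
    [87, 1, 0.3, 0, 0, 0, 0],
    [87, 1, 0.3, 0, 0, 0, 0]
  ]
}}

```text
time_s: 1.35
position: [0.3103, -0.435, 0.2581]
tcp_rot: [[0.107, 0.994, -0.0], [0.994, -0.107, 0.004], [0.004, -0.001, -1.0]]
force: [0.2, -0.7, 0.3]
opening: 0.998
grasp_force: 0.0
```

Call:
{"fn": "drive_tool", "kwargs": {
  "steps": [
    [87, 1, 0.3, 0, 0, 0, 0],
    [87, 1, 0.3, 0, 0, 0, 0],
    [87, 1, 0.3, 0, 0, 0, 0]
  ]
}}

```text
time_s: 1.65
position: [0.3588, -0.3196, 0.2584]
tcp_rot: [[0.106, 0.994, -0.001], [0.994, -0.106, 0.003], [0.003, -0.001, -1.0]]
force: [-0.5, -0.3, 0.1]
opening: 1.001
grasp_force: 0.0
```

Call:
{"fn": "drive_tool", "kwargs": {
  "steps": [
    [87, 1, 0.3, 0, 0, 0, 0],
    [87, 1, 0.3, 0, 0, 0, 0],
    [87, 1, 0.3, 0, 0, 0, 0]
  ]
}}

```text
time_s: 1.95
position: [0.4074, -0.2047, 0.2585]
tcp_rot: [[0.106, 0.994, -0.0], [0.994, -0.106, 0.002], [0.002, -0.001, -1.0]]
force: [-0.6, -0.2, -0.2]
opening: 0.997
grasp_force: 0.0
```

Call:
{"fn": "drive_tool", "kwargs": {
  "steps": [
    [87, 1, 0.3, 0, 0, 0, 0],
    [87, 1, 0.3, 0, 0, 0, 0],
    [87, 1, 0.3, 0, 0, 0, 0]
  ]
}}

```text
time_s: 2.25
position: [0.4564, -0.0897, 0.2587]
tcp_rot: [[0.105, 0.994, 0.0], [0.994, -0.105, 0.001], [0.001, 0.0, -1.0]]
force: [0.3, -0.0, -0.8]
opening: 1.002
grasp_force: 0.0
```

Call:
{"fn": "drive_tool", "kwargs": {
  "steps": [
    [87, 1, -0.1, 0, 0, 0, 0],
    [87, 1, -0.1, 0, 0, 0, 0],
    [87, 1, -0.1, 0, 0, 0, 0]
  ]
}}

```text
time_s: 2.55
position: [0.4559, 0.0313, 0.2585]
tcp_rot: [[0.105, 0.995, -0.001], [0.995, -0.105, 0.001], [0.001, -0.001, -1.0]]
force: [-1.0, 0.1, 0.6]
opening: 0.997
grasp_force: 0.0
```

Call:
{"fn": "drive_tool", "kwargs": {
  "steps": [
    [87, 1, -0.1, 0, 0, 0, 0],
    [87, 1, -0.1, 0, 0, 0, 0],
    [87, 1, -0.1, 0, 0, 0, 0]
  ]
}}

```text
time_s: 2.85
position: [0.4573, 0.1517, 0.2587]
tcp_rot: [[0.105, 0.995, 0.0], [0.995, -0.105, 0.001], [0.001, 0.0, -1.0]]
force: [-0.2, -0.4, 0.3]
opening: 1.0
grasp_force: 0.0
```

Call:
{"fn": "drive_tool", "kwargs": {
  "steps": [
    [87, 1, -0.1, 0, 0, 0, 0],
    [87, 1, -0.1, 0, 0, 0, 0],
    [87, 1, -0.1, 0, 0, 0, 0]
  ]
}}

```text
time_s: 3.15
position: [0.4587, 0.2726, 0.2587]
tcp_rot: [[0.105, 0.995, 0.001], [0.995, -0.105, 0.002], [0.002, 0.001, -1.0]]
force: [0.4, -0.6, 0.6]
opening: 1.001
grasp_force: 0.0
```

Call:
{"fn": "drive_tool", "kwargs": {
  "steps": [
    [87, 1, -0.1, 0, 0, 0, 0],
    [87, 1, -0.1, 0, 0, 0, 0],
    [87, 1, -0.1, 0, 0, 0, 0],
    [87, 1, -0.1, 0, 0, 0, 0],
    [87, 1, -0.1, 0, 0, 0, 0]
  ]
}}

```text
time_s: 3.65
position: [0.4595, 0.3893, 0.2581]
tcp_rot: [[0.107, 0.994, -0.001], [0.994, -0.107, -0.001], [-0.001, -0.001, -1.0]]
force: [-0.5, 0.7, -0.2]
opening: 0.997
grasp_force: 0.0
```

Call:
{"fn": "drive_tool", "kwargs": {
  "steps": [
    [87, 0.31, -0.07, 0, 0, 0, 0],
    [87, 0.31, -0.07, 0.4, 0, 0, 0],
    [87, 0.31, -0.07, 0.92, 0, 0, 0],
    [87, 0.31, -0.07, 0.92, 0, 0, 0],
    [87, 0.31, -0.07, 0.92, 0, 0, 0],
    [87, 0.31, -0.07, 0.92, 0, 0, 0]
  ]
}}

```text
time_s: 4.25
position: [0.4572, 0.4273, 0.15]
tcp_rot: [[0.109, 0.994, 0.003], [0.994, -0.109, 0.002], [0.002, 0.002, -1.0]]
force: [-0.2, 0.0, 1.2]
opening: 0.998
grasp_force: 0.0
```

Run:
```python
from h import *
a=cap('top')['color']; s=cap('side')['color']
cv2.imwrite('pics/pair1.png',np.vstack([cv2.resize(a[110:290,110:310],(600,540))[:300],cv2.resize(s[80:220,200:480],(600,300))]))
```

```text
(no output)
```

View pics/pair1.png

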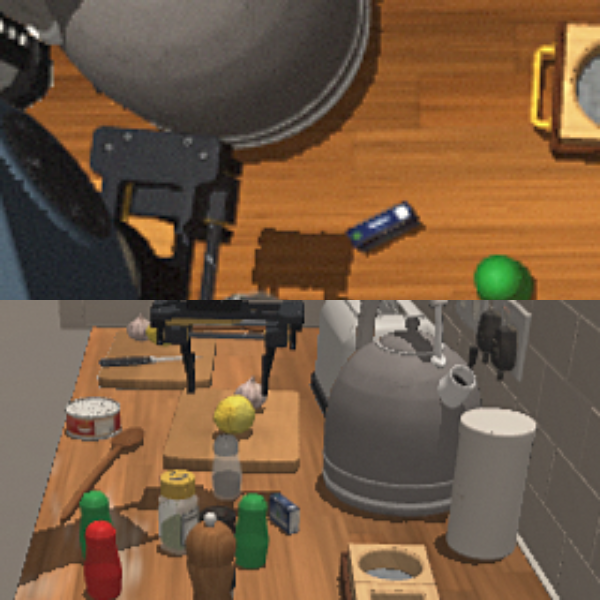

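The picture shows the open fingers straddling the salt (about (227,465)), with the body's long side along the closing line and clear of the kettle.

Call:
{"fn": "drive_tool", "kwargs": {
  "steps": [
    [87, -0.01, -0.01, 0.3, 0, 0, 0],
    [87, -0.01, -0.01, 0.6, 0, 0, 0],
    [87, -0.01, -0.01, 0.81, 0, 0, 0],
    [87, -0.01, -0.01, 0.81, 0, 0, 0],
    [20, -0.01, -0.01, 0.81, 0, 0, 0],
    [20, -0.01, -0.01, 0.81, 0, 0, 0],
    [20, -0.01, -0.01, 0.81, 0, 0, 0],
    [20, -0.01, -0.01, 0.81, 0, 0, 0]
  ]
}}

```text
time_s: 5.15
position: [0.4552, 0.4269, 0.0525]
tcp_rot: [[0.108, 0.994, 0.002], [0.994, -0.108, 0.002], [0.002, 0.002, -1.0]]
force: [0.1, -0.3, -0.7]
opening: 0.722
grasp_force: 0.0
```

Call:
{"fn": "drive_tool", "kwargs": {
  "steps": [
    [20, 0, 0, 0, 0, 0, 0],
    [20, 0, 0, 0, 0, 0, 0],
    [20, 0, 0, 0, 0, 0, 0],
    [20, 0, 0, 0, 0, 0, 0]
  ]
}}

```text
time_s: 5.55
position: [0.4545, 0.4263, 0.0509]
tcp_rot: [[0.108, 0.994, 0.0], [0.994, -0.108, 0.0], [0.0, 0.0, -1.0]]
force: [-0.0, 0.2, 0.4]
opening: 0.394
grasp_force: 29.3
```

Call:
{"fn": "drive_tool", "kwargs": {
  "steps": [
    [20, 0, 0, -0.3, 0, 0, 0],
    [20, 0, 0, -0.7, 0, 0, 0],
    [20, 0, 0, -1, 0, 0, 0],
    [20, 0, 0, -1, 0, 0, 0]
  ]
}}

```text
time_s: 5.95
position: [0.4575, 0.4286, 0.1767]
tcp_rot: [[0.108, 0.994, 0.01], [0.994, -0.108, 0.007], [0.008, 0.009, -1.0]]
force: [1.4, 0.0, -0.4]
opening: 0.395
grasp_force: 29.2
```

Call:
{"fn": "drive_tool", "kwargs": {
  "steps": [
    [20, -0.3, 0.14, 0, 0, 0, 0],
    [20, -0.6, 0.28, 0, 0, 0, 0],
    [20, -0.92, 0.435, 0, 0, 0, 0]
  ]
}}

```text
time_s: 6.25
position: [0.4933, 0.3098, 0.1697]
tcp_rot: [[0.106, 0.994, -0.002], [0.994, -0.106, -0.001], [-0.001, -0.002, -1.0]]
force: [0.5, -0.0, -1.5]
opening: 0.395
grasp_force: 29.2
```

Call:
{"fn": "drive_tool", "kwargs": {
  "steps": [
    [20, -0.3, 0.14, 0, 0, 0, 0],
    [20, -0.6, 0.28, 0, 0, 0, 0],
    [20, -0.92, 0.435, 0, 0, 0, 0]
  ]
}}

```text
time_s: 6.55
position: [0.5335, 0.194, 0.1696]
tcp_rot: [[0.107, 0.994, -0.003], [0.994, -0.107, -0.0], [-0.001, -0.003, -1.0]]
force: [0.5, 0.4, -1.1]
opening: 0.392
grasp_force: 29.2
```

Call:
{"fn": "drive_tool", "kwargs": {
  "steps": [
    [20, -0.3, 0.14, 0, 0, 0, 0],
    [20, -0.6, 0.28, 0, 0, 0, 0],
    [20, -0.92, 0.435, 0, 0, 0, 0]
  ]
}}

```text
time_s: 6.85
position: [0.5734, 0.0788, 0.1695]
tcp_rot: [[0.108, 0.994, -0.003], [0.994, -0.108, 0.0], [0.0, -0.003, -1.0]]
force: [0.4, -0.2, -1.1]
opening: 0.394
grasp_force: 29.2
```

Call:
{"fn": "drive_tool", "kwargs": {
  "steps": [
    [20, -0.3, 0.14, 0, 0, 0, 0],
    [20, -0.6, 0.28, 0, 0, 0, 0],
    [20, -0.8, 0.38, 0, 0, 0, 0],
    [20, -0.92, 0.435, 0, 0, 0, 0],
    [20, -0.92, 0.435, 0, 0, 0, 0],
    [20, -0.92, 0.435, 0, 0, 0, 0],
    [20, -0.92, 0.435, 0, 0, 0, 0]
  ]
}}

```text
time_s: 7.55
position: [0.6133, -0.0335, 0.1705]
tcp_rot: [[0.106, 0.994, -0.002], [0.994, -0.106, 0.001], [0.001, -0.002, -1.0]]
force: [0.7, -0.4, -0.4]
opening: 0.393
grasp_force: 29.2
```

Run:
```python
from h import *
s=read_state(); print(s['position'],s['tcp_rot'],s['grasp_force'],s['opening'])
c=cap('side'); cv2.imwrite('pics/s2.png',cv2.resize(c['color'][130:330,230:470],(720,600)))
```

```text
[ 0.61326145 -0.03346779  0.17053788] [[ 1.06227902e-01  9.94340233e-01 -1.77003785e-03]
 [ 9.94341500e-01 -1.06226299e-01  9.76753371e-04]
 [ 7.83200606e-04 -1.86378055e-03 -9.99997956e-01]] 29.22542939290679 0.39282961293193247
```

View pics/s2.png

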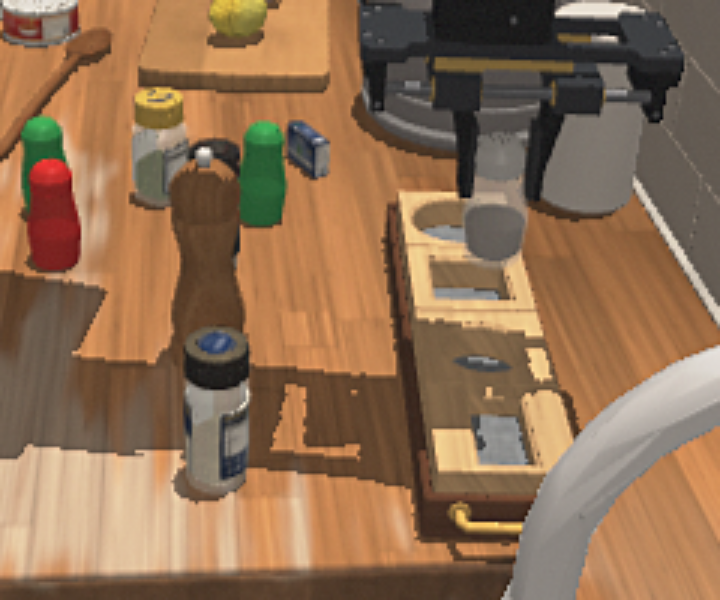

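The salt hangs upright at about (495,215), above its well. Now I lower and release it.

Call:
{"fn": "drive_tool", "kwargs": {
  "steps": [
    [20, 0, 0.03, 0.2, 0, 0, 0],
    [20, 0, 0.03, 0.4, 0, 0, 0],
    [20, 0, 0.03, 0.55, 0, 0, 0],
    [20, 0, 0.03, 0.65, 0, 0, 0],
    [20, 0, 0.03, 0.74, 0, 0, 0],
    [20, 0, 0.03, 0.79, 0, 0, 0],
    [20, 0, 0.03, 0.82, 0, 0, 0],
    [20, 0, 0.03, 0.82, 0, 0, 0]
  ]
}}

```text
time_s: 8.4
position: [0.618, -0.0356, 0.0725]
tcp_rot: [[0.108, 0.994, 0.0], [0.994, -0.108, -0.0], [0.0, 0.0, -1.0]]
force: [-0.2, -0.3, -0.3]
opening: 0.39
grasp_force: 29.2
```

Call:
{"fn": "drive_tool", "kwargs": {
  "steps": [
    [20, 0, 0, 0, 0, 0, 0],
    [20, 0, 0, 0, 0, 0, 0],
    [20, 0, 0, 0, 0, 0, 0]
  ]
}}

```text
time_s: 8.7
position: [0.6183, -0.0358, 0.0731]
tcp_rot: [[0.108, 0.994, 0.001], [0.994, -0.108, -0.0], [-0.0, 0.001, -1.0]]
force: [-0.1, 0.4, -2.1]
opening: 0.393
grasp_force: 29.2
```

Call:
{"fn": "drive_tool", "kwargs": {
  "steps": [
    [20, 0.01, 0, 0.01, 0, 0, 0],
    [50, 0.01, 0, 0.01, 0, 0, 0],
    [50, 0.01, 0, 0.01, 0, 0, 0],
    [60, 0.01, 0, 0.01, 0, 0, 0],
    [60, 0.01, 0, 0.01, 0, 0, 0],
    [60, 0.01, 0, 0.01, 0, 0, 0],
    [60, 0.01, 0, 0.01, 0, 0, 0],
    [60, 0.01, 0, 0.01, 0, 0, 0]
  ]
}}

```text
time_s: 9.5
position: [0.618, -0.0344, 0.0714]
tcp_rot: [[0.108, 0.994, 0.0], [0.994, -0.108, 0.0], [0.0, 0.0, -1.0]]
force: [-0.3, 0.2, -0.2]
opening: 0.686
grasp_force: 0.0
```

Call:
{"fn": "drive_tool", "kwargs": {
  "steps": [
    [70, 0, 0, -0.2, 0, 0, 0],
    [87, 0, 0, -0.6, 0, 0, 0],
    [87, 0, 0, -1, 0, 0, 0],
    [87, 0, 0, -1, 0, 0, 0]
  ]
}}

```text
time_s: 9.9
position: [0.623, -0.0354, 0.1989]
tcp_rot: [[0.108, 0.994, 0.015], [0.994, -0.108, -0.003], [-0.002, 0.015, -1.0]]
force: [1.8, -0.4, 0.5]
opening: 0.957
grasp_force: 0.0
```

Call:
{"fn": "drive_tool", "kwargs": {
  "steps": [
    [87, 1, -0.3, -0.1, 0, 0, 0],
    [87, 1, -0.3, -0.1, 0, 0, 0],
    [87, 1, -0.3, -0.1, 0, 0, 0]
  ]
}}

```text
time_s: 10.2
position: [0.5936, 0.0918, 0.2032]
tcp_rot: [[0.106, 0.994, -0.001], [0.994, -0.106, 0.001], [0.001, -0.001, -1.0]]
force: [-0.1, -0.9, 0.1]
opening: 0.998
grasp_force: 0.0
```

Call:
{"fn": "drive_tool", "kwargs": {
  "steps": [
    [87, 1, -0.3, 0, 0, 0, 0],
    [87, 1, -0.3, 0, 0, 0, 0],
    [87, 1, -0.3, 0, 0, 0, 0]
  ]
}}

```text
time_s: 10.5
position: [0.5705, 0.2154, 0.2028]
tcp_rot: [[0.105, 0.994, -0.002], [0.994, -0.105, 0.001], [0.001, -0.002, -1.0]]
force: [0.5, -0.2, -1.0]
opening: 0.997
grasp_force: 0.0
```

Call:
{"fn": "drive_tool", "kwargs": {
  "steps": [
    [87, 0.8, -0.3, 0, 0, 0, 0.3],
    [87, 0.8, -0.3, 0, 0, 0, 0.68],
    [87, 0.8, -0.3, 0, 0, 0, 0.68],
    [87, 0.8, -0.3, 0, 0, 0, 0.68],
    [87, 0.8, -0.3, 0, 0, 0, 0.68],
    [87, 0.8, -0.3, 0, 0, 0, 0.68],
    [87, 0.8, -0.3, 0, 0, 0, 0.68],
    [87, 0.8, -0.3, 0, 0, 0, 0.68]
  ]
}}

```text
time_s: 11.3
position: [0.5464, 0.3111, 0.2026]
tcp_rot: [[0.903, 0.429, -0.001], [0.429, -0.903, -0.0], [-0.001, -0.0, -1.0]]
force: [-0.3, 0.6, 0.3]
opening: 0.997
grasp_force: 0.0
```

Run:
```python
from h import *
c=cap('top'); W=pts(c); print(read_state()['position'])
m=np.zeros((400,640),bool); m[120:165,380:415]=1; m&=W[...,2]>.09
p=W[m]; print(len(p),p.min(0),p.max(0),cv2.minEnclosingCircle(p[:,:2].astype(np.float32)))
cv2.imwrite('pics/t3.png',cv2.resize(c['color'][100:260,170:470],(750,400)))
```

```text
[0.54649572 0.31111685 0.20273457]
207 [ 0.60099685 -0.04675239  0.09108351] [ 0.63395016 -0.01485384  0.11189344] ((0.6177966594696045, -0.03108235076069832), 0.017014799639582634)
```

View pics/t3.png

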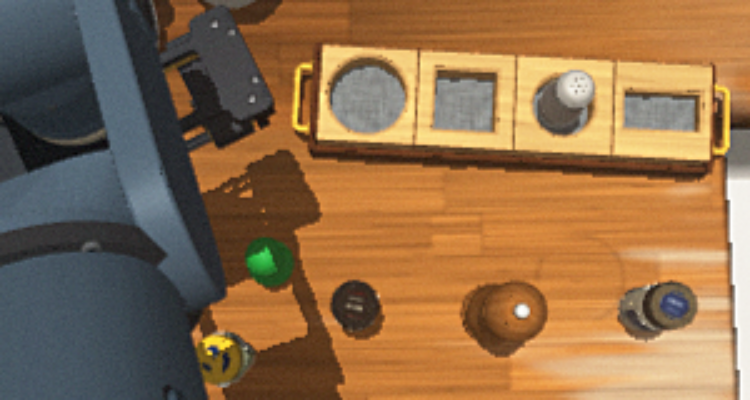

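The salt stands in its well, cap at about (575,88), and measures 2 mm off centre. On to the matches, gripped across the long ends.

Call:
{"fn": "drive_tool", "kwargs": {
  "steps": [
    [87, -0.06, -0.24, 0.3, 0, 0, -0.02],
    [87, -0.06, -0.24, 0.6, 0, 0, -0.02],
    [87, -0.06, -0.24, 0.9, 0, 0, -0.02],
    [87, -0.06, -0.24, 0.9, 0, 0, -0.02],
    [87, -0.06, -0.24, 0.9, 0, 0, -0.02],
    [87, -0.06, -0.24, 0.9, 0, 0, -0.02]
  ]
}}

```text
time_s: 11.95
position: [0.5297, 0.3347, 0.0973]
tcp_rot: [[0.89, 0.456, 0.004], [0.456, -0.89, 0.001], [0.004, 0.0, -1.0]]
force: [1.1, -0.5, 0.5]
opening: 0.999
grasp_force: 0.0
```

Run:
```python
from h import *
c=cap('side'); s=read_state(); print(s['position'],s['tcp_rot'])
cv2.imwrite('pics/s4.png',cv2.resize(c['color'][120:220,260:400],(700,500)))
```

```text
[0.52978907 0.33472918 0.0976063 ] [[ 8.90083231e-01  4.55779106e-01  4.15302987e-03]
 [ 4.55776018e-01 -8.90092845e-01  1.71701498e-03]
 [ 4.47916173e-03  3.64565170e-04 -9.99989902e-01]]
```

View pics/s4.png

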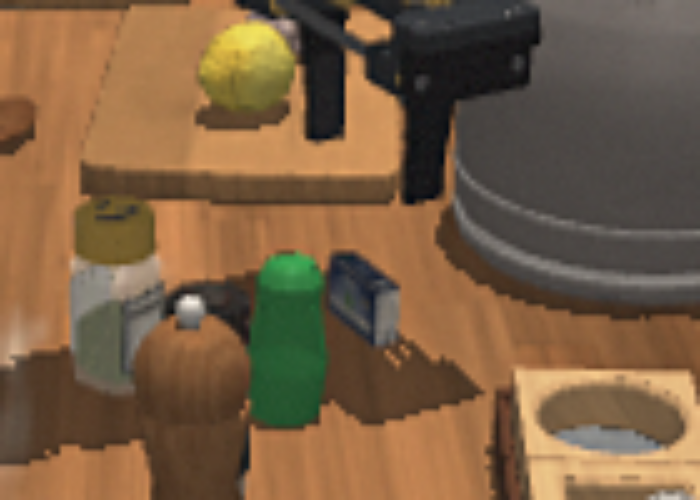

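The fingers sit above the two ends of the matches (box at about (362,298)), and the green shaker is clear.

Call:
{"fn": "drive_tool", "kwargs": {
  "steps": [
    [87, 0, 0, 0.2, 0, 0, 0],
    [87, 0, 0, 0.4, 0, 0, 0],
    [87, 0, 0, 0.52, 0, 0, 0],
    [87, 0, 0, 0.6, 0, 0, 0],
    [87, 0, 0, 0.6, 0, 0, 0],
    [65, 0, 0, 0.6, 0, 0, 0],
    [45, 0, 0, 0.6, 0, 0, 0],
    [45, 0, 0, 0.6, 0, 0, 0]
  ]
}}

```text
time_s: 12.8
position: [0.5286, 0.3345, 0.0243]
tcp_rot: [[0.89, 0.455, 0.002], [0.455, -0.89, 0.001], [0.002, 0.0, -1.0]]
force: [-0.6, -0.1, -0.1]
opening: 0.812
grasp_force: 0.0
```

Call:
{"fn": "drive_tool", "kwargs": {
  "steps": [
    [45, 0, 0, 0, 0, 0, 0],
    [45, 0, 0, 0, 0, 0, 0],
    [45, 0, 0, 0, 0, 0, 0],
    [45, 0, 0, 0, 0, 0, 0]
  ]
}}

```text
time_s: 13.2
position: [0.5281, 0.3343, 0.0237]
tcp_rot: [[0.89, 0.455, 0.0], [0.455, -0.89, 0.0], [0.0, -0.0, -1.0]]
force: [-0.1, 0.1, 2.0]
opening: 0.6
grasp_force: 30.0
```

Call:
{"fn": "drive_tool", "kwargs": {
  "steps": [
    [45, 0, 0, -0.3, 0, 0, 0],
    [45, 0, 0, -0.7, 0, 0, 0],
    [45, 0, 0, -1, 0, 0, 0],
    [45, 0, 0, -1, 0, 0, 0]
  ]
}}

```text
time_s: 13.6
position: [0.5319, 0.3358, 0.1492]
tcp_rot: [[0.89, 0.455, 0.011], [0.455, -0.89, 0.005], [0.012, 0.001, -1.0]]
force: [1.9, -0.0, 0.9]
opening: 0.603
grasp_force: 30.0
```

Call:
{"fn": "drive_tool", "kwargs": {
  "steps": [
    [45, -0.1, 0.3, -0.1, 0, 0, 0],
    [45, -0.2, 0.6, -0.2, 0, 0, 0],
    [45, -0.3, 0.9, -0.2, 0, 0, 0]
  ]
}}

```text
time_s: 13.9
position: [0.5455, 0.2209, 0.1679]
tcp_rot: [[0.89, 0.457, 0.002], [0.457, -0.89, 0.0], [0.002, 0.001, -1.0]]
force: [0.6, 0.3, -0.1]
opening: 0.603
grasp_force: 30.0
```

Call:
{"fn": "drive_tool", "kwargs": {
  "steps": [
    [45, -0.1, 0.3, 0, 0, 0, 0.1],
    [45, -0.2, 0.6, 0, 0, 0, 0.2],
    [45, -0.3, 0.9, 0, 0, 0, 0.3],
    [45, -0.3, 0.9, 0, 0, 0, 0.366],
    [45, -0.3, 0.9, 0, 0, 0, 0.366],
    [45, -0.3, 0.9, 0, 0, 0, 0.366]
  ]
}}

```text
time_s: 14.5
position: [0.5616, 0.1092, 0.1665]
tcp_rot: [[0.997, -0.074, -0.002], [-0.074, -0.997, 0.0], [-0.002, -0.0, -1.0]]
force: [-0.3, -0.4, -0.2]
opening: 0.606
grasp_force: 30.0
```

Call:
{"fn": "drive_tool", "kwargs": {
  "steps": [
    [45, 0.09, 0.3, 0, 0, 0, 0],
    [45, 0.18, 0.6, 0, 0, 0, 0],
    [45, 0.27, 0.95, 0, 0, 0, 0]
  ]
}}

```text
time_s: 14.8
position: [0.5859, -0.006, 0.167]
tcp_rot: [[0.998, -0.07, -0.0], [-0.07, -0.998, 0.0], [-0.0, -0.0, -1.0]]
force: [0.1, -0.9, -0.5]
opening: 0.604
grasp_force: 30.0
```

Call:
{"fn": "drive_tool", "kwargs": {
  "steps": [
    [45, 0.09, 0.3, 0, 0, 0, 0],
    [45, 0.18, 0.6, 0, 0, 0, 0],
    [45, 0.24, 0.8, 0, 0, 0, 0],
    [45, 0.27, 0.95, 0, 0, 0, 0],
    [45, 0.27, 0.95, 0, 0, 0, 0],
    [45, 0.27, 0.95, 0, 0, 0, 0]
  ]
}}

```text
time_s: 15.4
position: [0.609, -0.1218, 0.1669]
tcp_rot: [[0.997, -0.075, -0.001], [-0.075, -0.997, 0.001], [-0.001, -0.001, -1.0]]
force: [0.3, 0.4, 0.2]
opening: 0.602
grasp_force: 30.0
```

Call:
{"fn": "drive_tool", "kwargs": {
  "steps": [
    [45, 0, 0, 0.25, 0, 0, 0],
    [45, 0, 0, 0.5, 0, 0, 0],
    [45, 0, 0, 0.65, 0, 0, 0],
    [45, 0, 0, 0.77, 0, 0, 0],
    [45, 0, 0, 0.85, 0, 0, 0],
    [45, 0, 0, 0.9, 0, 0, 0],
    [45, 0, 0, 0.93, 0, 0, 0],
    [45, 0, 0, 0.93, 0, 0, 0]
  ]
}}

```text
time_s: 16.2
position: [0.6097, -0.1231, 0.0559]
tcp_rot: [[0.997, -0.076, 0.0], [-0.076, -0.997, -0.0], [0.0, 0.0, -1.0]]
force: [0.2, -0.5, -0.6]
opening: 0.604
grasp_force: 30.0
```

Call:
{"fn": "drive_tool", "kwargs": {
  "steps": [
    [45, 0, 0, 0, 0, 0, 0],
    [45, 0, 0, 0, 0, 0, 0]
  ]
}}

```text
time_s: 16.4
position: [0.61, -0.1235, 0.0565]
tcp_rot: [[0.997, -0.076, 0.001], [-0.076, -0.997, -0.0], [0.001, 0.0, -1.0]]
force: [0.8, -0.0, 0.3]
opening: 0.602
grasp_force: 30.0
```

Run:
```python
from h import *
c=cap('side'); s=read_state(); print(s['position'],s['force'],s['grasp_force'])
cv2.imwrite('pics/s5.png',cv2.resize(c['color'][190:310,330:450],(600,600)))
```

```text
[ 0.6099546  -0.12344674  0.05641336] [-0.50467824 -0.66726622 -0.48005935] 29.999850690364838
```

View pics/s5.png

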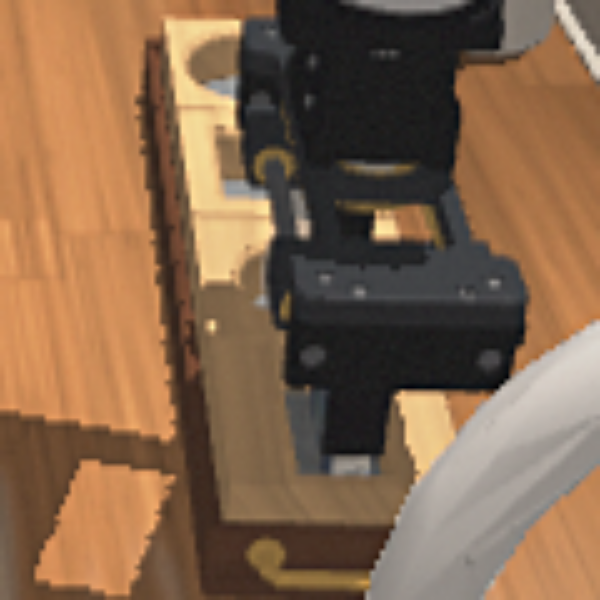

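The box sits over the slot, its white end at (352,463) inside the mouth. I lower it a little more, then release.

Call:
{"fn": "drive_tool", "kwargs": {
  "steps": [
    [45, 0, 0, 0.015, 0, 0, 0],
    [45, 0, 0, 0.02, 0, 0, 0],
    [66, 0, 0, 0.02, 0, 0, 0],
    [66, 0, 0, 0.02, 0, 0, 0],
    [66, 0, 0, 0.02, 0, 0, 0],
    [66, 0, 0, 0.02, 0, 0, 0]
  ]
}}

```text
time_s: 17.05
position: [0.6095, -0.1232, 0.0533]
tcp_rot: [[0.997, -0.076, -0.0], [-0.076, -0.997, 0.0], [-0.0, -0.0, -1.0]]
force: [0.4, 0.5, 0.1]
opening: 0.751
grasp_force: 0.0
```

Call:
{"fn": "drive_tool", "kwargs": {
  "steps": [
    [66, 0, 0, -0.2, 0, 0, 0],
    [66, 0, 0, -0.5, 0, 0, 0],
    [87, 0, 0, -0.9, 0, 0, 0],
    [87, 0, 0, -1, 0, 0, 0],
    [87, 0, 0, -1, 0, 0, 0]
  ]
}}

```text
time_s: 17.55
position: [0.6112, -0.1238, 0.1762]
tcp_rot: [[0.997, -0.076, 0.006], [-0.076, -0.997, -0.002], [0.006, 0.002, -1.0]]
force: [0.5, 0.9, -1.3]
opening: 0.944
grasp_force: 0.0
```

Call:
{"fn": "drive_tool", "kwargs": {
  "steps": [
    [87, -0.55, -0.9, -0.2, 0, 0, 0],
    [87, -0.55, -0.9, -0.2, 0, 0, 0],
    [87, -0.55, -0.9, -0.2, 0, 0, 0],
    [87, -0.55, -0.9, -0.2, 0, 0, 0]
  ]
}}

```text
time_s: 17.95
position: [0.5481, -0.0067, 0.1959]
tcp_rot: [[0.997, -0.072, -0.006], [-0.072, -0.997, 0.002], [-0.006, -0.002, -1.0]]
force: [-0.0, -0.2, -0.2]
opening: 0.998
grasp_force: 0.0
```

Call:
{"fn": "drive_tool", "kwargs": {
  "steps": [
    [87, -0.55, -1, 0, 0, 0, -0.4],
    [87, -0.55, -1, 0, 0, 0, -0.8],
    [87, -0.55, -1, 0, 0, 0, -1],
    [87, -0.55, -1, 0, 0, 0, -1],
    [87, -0.55, -1, 0, 0, 0, -1],
    [87, -0.55, -1, 0, 0, 0, -1],
    [87, -0.55, -1, 0, 0, 0, -1],
    [87, -0.55, -1, 0, 0, 0, -1]
  ]
}}

```text
time_s: 18.75
position: [0.495, 0.1135, 0.1956]
tcp_rot: [[0.427, 0.904, -0.003], [0.904, -0.427, -0.0], [-0.002, -0.002, -1.0]]
force: [0.0, 0.1, 0.1]
opening: 0.999
grasp_force: 0.0
```

Run:
```python
from h import *
c=cap('top'); W=pts(c); s=read_state(); print(s['position'],s['tcp_rot'])
m=np.zeros((400,640),np.uint8); m[128:160,415:455]=1; m&=((W[...,2]>.053)).astype(np.uint8)
p=W[m>0]; print(len(p),p.mean(0),p[:,2].max(),cv2.minAreaRect(p[:,:2].astype(np.float32)))
for n,u0,u1,z in(('herb',235,282,.085),('b',295,330,.095),('a',415,455,.095),('salt',380,415,.095)):
    m=np.zeros((400,640),bool); m[120 if n=='salt' else 200:262 if n!='salt' else 165,u0:u1]=1; m&=(W[...,2]>z)&(W[...,2]<.12)
    p=W[m]; print(n,len(p),cv2.minEnclosingCircle(p[:,:2].astype(np.float32)) if len(p) else '',p[:,2].max() if len(p) else '')
```

```text
[0.49493541 0.11348226 0.19562462] [[ 4.23446366e-01  9.05916306e-01 -2.97025968e-03]
 [ 9.05919618e-01 -4.23449441e-01 -4.65797158e-04]
 [-1.67972804e-03 -2.49357640e-03 -9.99995480e-01]]
430 [ 0.54553251 -0.03058274  0.31378273] 0.5678376142407838 ((0.5541236400604248, -0.03600519150495529), (0.04215649515390396, 0.2634834945201874), 32.26949691772461)
herb 390 ((0.4292640686035156, 0.2613680362701416), 0.06252466887235641) 0.10052706581070023
b 0  
a 69 ((0.43228423595428467, -0.11290609836578369), 0.016482500359416008) 0.10890644421093658
salt 0
```

Call:
{"fn": "drive_tool", "kwargs": {
  "steps": [
    [87, 0.45, -0.69, 0, 0, 0, 0],
    [87, 0.45, -0.69, 0, 0, 0, 0],
    [87, 0.45, -0.69, 0, 0, 0, 0]
  ]
}}

```text
time_s: 19.1
position: [0.4395, 0.2014, 0.1957]
tcp_rot: [[0.43, 0.903, -0.006], [0.903, -0.43, 0.0], [-0.003, -0.006, -1.0]]
force: [0.7, -0.7, -0.1]
opening: 0.998
grasp_force: 0.0
```

Call:
{"fn": "drive_tool", "kwargs": {
  "steps": [
    [87, 0.45, -0.69, 0.1, 0, 0, -0.1],
    [87, 0.45, -0.69, 0.2, 0, 0, -0.2],
    [87, 0.45, -0.69, 0.3, 0, 0, -0.24],
    [87, 0.45, -0.69, 0.4, 0, 0, -0.24],
    [87, 0.45, -0.69, 0.4, 0, 0, -0.24],
    [87, 0.45, -0.69, 0.4, 0, 0, -0.24]
  ]
}}

```text
time_s: 19.7
position: [0.3931, 0.2826, 0.1487]
tcp_rot: [[0.089, 0.996, -0.001], [0.996, -0.089, -0.001], [-0.001, -0.001, -1.0]]
force: [-0.3, 0.6, 0.2]
opening: 1.0
grasp_force: 0.0
```

Run:
```python
from h import *
c=cap('top'); W=pts(c); s=read_state(); print(s['position'],s['tcp_rot'])
m=np.zeros((400,640),np.uint8); m[128:160,415:455]=1; m&=((W[...,2]>.053)).astype(np.uint8)
p=W[m>0]; print('match',len(p),p.mean(0),p[:,2].max(),cv2.minAreaRect(p[:,:2].astype(np.float32)))
cv2.imwrite('pics/t6.png',np.vstack([cv2.resize(c['color'][100:260,170:470],(600,320)),cv2.resize(cap('side')['color'][120:260,220:470],(600,280))[:280]]))
```

```text
[0.39345601 0.28266059 0.1492252 ] [[ 8.88464903e-02  9.96045329e-01  5.27492912e-05]
 [ 9.96045312e-01 -8.88464783e-02 -1.97563572e-04]
 [-1.92095684e-04  7.00935142e-05 -9.99999979e-01]]
match 209 [ 0.6093146  -0.12403506  0.06422606] 0.06886617805237474 ((0.6102524995803833, -0.1250852644443512), (0.05268065631389618, 0.0173196904361248), 85.03177642822266)
```

View pics/t6.png

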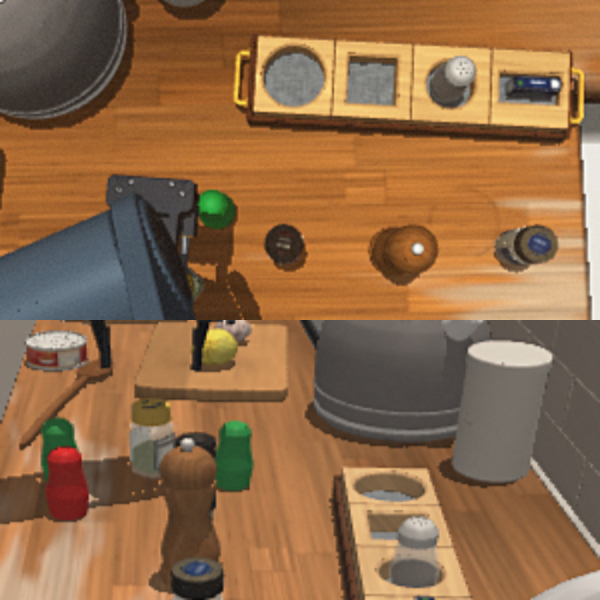

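The matches stand in the slot (top view (535,85)), 2.6 mm off centre, with salt, mill and black jars unmoved. The gripper is above the yellow-capped jar at (150,435).

Call:
{"fn": "drive_tool", "kwargs": {
  "steps": [
    [87, -0.02, -0.01, 0.2, 0, 0, 0],
    [87, -0.02, -0.01, 0.4, 0, 0, 0],
    [87, -0.02, -0.01, 0.61, 0, 0, 0],
    [70, -0.02, -0.01, 0.61, 0, 0, 0],
    [50, -0.02, -0.01, 0.61, 0, 0, 0],
    [30, -0.02, -0.01, 0.61, 0, 0, 0],
    [30, -0.02, -0.01, 0.61, 0, 0, 0],
    [30, -0.02, -0.01, 0.61, 0, 0, 0]
  ]
}}

```text
time_s: 20.6
position: [0.3919, 0.2812, 0.0772]
tcp_rot: [[0.087, 0.996, 0.002], [0.996, -0.087, 0.001], [0.001, 0.002, -1.0]]
force: [0.4, 0.2, -0.1]
opening: 0.632
grasp_force: 0.0
```

Call:
{"fn": "drive_tool", "kwargs": {
  "steps": [
    [30, 0, 0, 0, 0, 0, 0],
    [30, 0, 0, 0, 0, 0, 0],
    [30, 0, 0, 0, 0, 0, 0],
    [30, 0, 0, 0, 0, 0, 0]
  ]
}}

```text
time_s: 21.0
position: [0.3915, 0.281, 0.0765]
tcp_rot: [[0.087, 0.996, 0.001], [0.996, -0.087, 0.0], [0.0, 0.001, -1.0]]
force: [-0.1, 0.2, 4.7]
opening: 0.469
grasp_force: 29.9
```

Call:
{"fn": "drive_tool", "kwargs": {
  "steps": [
    [30, 0, 0, -0.3, 0, 0, 0],
    [30, 0, 0, -0.7, 0, 0, 0],
    [30, 0, 0, -1, 0, 0, 0],
    [30, 0, 0, -1, 0, 0, 0]
  ]
}}

```text
time_s: 21.4
position: [0.3942, 0.2823, 0.2003]
tcp_rot: [[0.087, 0.996, 0.01], [0.996, -0.087, 0.004], [0.005, 0.009, -1.0]]
force: [0.6, 1.1, -1.7]
opening: 0.469
grasp_force: 29.9
```

Call:
{"fn": "drive_tool", "kwargs": {
  "steps": [
    [30, -0.2, 0.23, -0.1, 0, 0, 0],
    [30, -0.4, 0.46, -0.2, 0, 0, 0],
    [30, -0.56, 0.7, -0.2, 0, 0, 0]
  ]
}}

```text
time_s: 21.7
position: [0.4694, 0.2057, 0.2202]
tcp_rot: [[0.086, 0.996, 0.0], [0.996, -0.086, -0.0], [-0.0, 0.0, -1.0]]
force: [0.6, 0.8, -0.3]
opening: 0.472
grasp_force: 29.9
```

Call:
{"fn": "drive_tool", "kwargs": {
  "steps": [
    [30, -0.2, 0.23, 0, 0, 0, 0],
    [30, -0.4, 0.46, 0, 0, 0, 0],
    [30, -0.56, 0.7, 0, 0, 0, 0]
  ]
}}

```text
time_s: 22.0
position: [0.5464, 0.1309, 0.2181]
tcp_rot: [[0.088, 0.996, -0.004], [0.996, -0.088, -0.0], [-0.001, -0.004, -1.0]]
force: [-0.1, 0.8, -2.1]
opening: 0.466
grasp_force: 29.9
```

Call:
{"fn": "drive_tool", "kwargs": {
  "steps": [
    [30, -0.2, 0.23, 0, 0, 0, 0],
    [30, -0.4, 0.46, 0, 0, 0, 0],
    [30, -0.5, 0.6, 0, 0, 0, 0],
    [30, -0.56, 0.7, 0, 0, 0, 0],
    [30, -0.56, 0.7, 0, 0, 0, 0],
    [30, -0.56, 0.7, 0, 0, 0, 0],
    [30, -0.56, 0.7, 0, 0, 0, 0]
  ]
}}

```text
time_s: 22.7
position: [0.6233, 0.0594, 0.2196]
tcp_rot: [[0.086, 0.996, -0.002], [0.996, -0.086, 0.001], [0.0, -0.002, -1.0]]
force: [-0.8, -0.6, -1.2]
opening: 0.469
grasp_force: 29.9
```

Run:
```python
from h import *
s=read_state(); print(s['position'],s['tcp_rot'],s['grasp_force'])
c=cap('side'); cv2.imwrite('pics/s7.png',cv2.resize(c['color'][150:290,330:450],(600,700))[:600])
```

```text
[0.6232896  0.05936038 0.21962642] [[ 8.56593311e-02  9.96322083e-01 -2.18773827e-03]
 [ 9.96324420e-01 -8.56583249e-02  5.49737637e-04]
 [ 3.60317752e-04 -2.22678722e-03 -9.99997456e-01]] 29.874662137988253
```

View pics/s7.png

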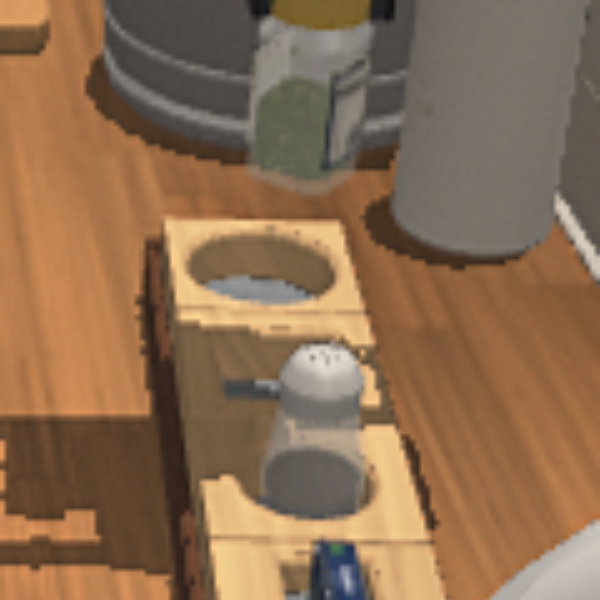

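The jar hangs upright at (310,100), turned roughly 35–40° from the square well. I turn it to line up before lowering.

Call:
{"fn": "drive_tool", "kwargs": {
  "steps": [
    [30, -0.02, 0, 0, 0, 0, -0.1],
    [30, -0.02, 0, 0, 0, 0, -0.2],
    [30, -0.02, 0, 0, 0, 0, -0.3],
    [30, -0.02, 0, 0, 0, 0, -0.42],
    [30, -0.02, 0, 0, 0, 0, -0.42],
    [30, -0.02, 0, 0, 0, 0, -0.42],
    [30, -0.02, 0, 0, 0, 0, -0.42],
    [30, -0.02, 0, 0, 0, 0, -0.42]
  ]
}}

```text
time_s: 23.55
position: [0.6243, 0.0562, 0.2203]
tcp_rot: [[-0.517, 0.856, 0.0], [0.856, 0.517, 0.0], [-0.0, 0.0, -1.0]]
force: [0.2, 0.1, -0.8]
opening: 0.469
grasp_force: 29.9
```

Run:
```python
from h import *
s=read_state(); print(s['position'],s['tcp_rot'],s['grasp_force'])
c=cap('side'); cv2.imwrite('pics/s8.png',cv2.resize(c['color'][140:240,350:450],(600,600),interpolation=cv2.INTER_CUBIC))
```

```text
[0.62430152 0.05616952 0.22033002] [[-5.16723902e-01  8.56152089e-01  1.00076499e-04]
 [ 8.56152095e-01  5.16723900e-01  4.25013202e-05]
 [-1.53243250e-05  1.07642153e-04 -9.99999994e-01]] 29.874422887251058
```

View pics/s8.png

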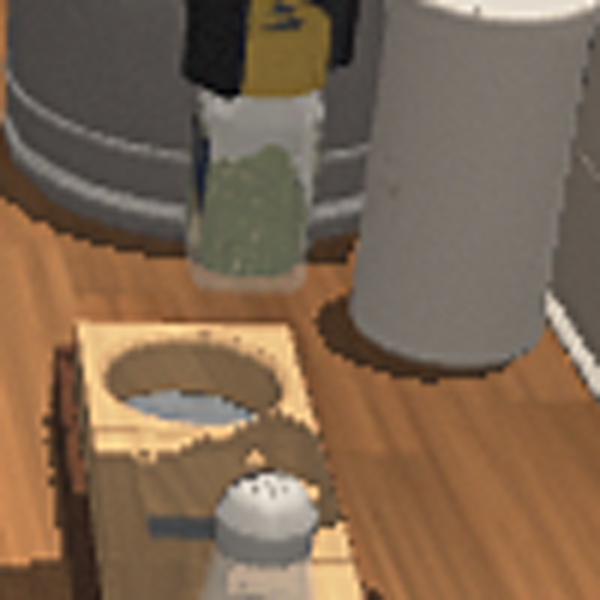

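The jar's broad face now sits square to the well at (250,200), with a sliver of its left side showing, as expected from this camera. Lowering it.

Call:
{"fn": "drive_tool", "kwargs": {
  "steps": [
    [30, 0, 0, 0.2, 0, 0, 0],
    [30, 0, 0, 0.4, 0, 0, 0],
    [30, 0, 0, 0.6, 0, 0, 0],
    [30, 0, 0, 0.7, 0, 0, 0],
    [30, 0, 0, 0.8, 0, 0, 0],
    [30, 0, 0, 0.9, 0, 0, 0],
    [30, 0, 0, 0.9, 0, 0, 0]
  ]
}}

```text
time_s: 24.3
position: [0.6237, 0.0558, 0.1108]
tcp_rot: [[-0.517, 0.856, -0.003], [0.856, 0.517, 0.0], [0.002, -0.002, -1.0]]
force: [-0.0, 0.4, -0.8]
opening: 0.468
grasp_force: 29.9
```

Call:
{"fn": "drive_tool", "kwargs": {
  "steps": [
    [30, 0, 0, 0.05, 0, 0, 0],
    [30, 0, 0, 0.08, 0, 0, 0],
    [30, 0, 0, 0.1, 0, 0, 0],
    [30, 0, 0, 0.11, 0, 0, 0],
    [30, 0, 0, 0.11, 0, 0, 0]
  ]
}}

```text
time_s: 24.8
position: [0.6246, 0.0558, 0.099]
tcp_rot: [[-0.517, 0.856, 0.0], [0.856, 0.517, 0.0], [-0.0, 0.0, -1.0]]
force: [0.1, -0.2, -1.6]
opening: 0.471
grasp_force: 29.9
```

Call:
{"fn": "drive_tool", "kwargs": {
  "steps": [
    [30, 0, 0, 0.015, 0, 0, 0],
    [30, 0, 0, 0.015, 0, 0, 0],
    [50, 0, 0, 0.015, 0, 0, 0],
    [64, 0, 0, 0.015, 0, 0, 0],
    [64, 0, 0, 0.015, 0, 0, 0],
    [64, 0, 0, 0.015, 0, 0, 0],
    [64, 0, 0, 0.015, 0, 0, 0]
  ]
}}

```text
time_s: 25.5
position: [0.6246, 0.0558, 0.0973]
tcp_rot: [[-0.517, 0.856, 0.0], [0.856, 0.517, -0.0], [-0.0, 0.0, -1.0]]
force: [-0.6, -0.1, 0.7]
opening: 0.717
grasp_force: 0.0
```

Call:
{"fn": "drive_tool", "kwargs": {
  "steps": [
    [64, 0, 0, -0.2, 0, 0, 0],
    [87, 0, 0, -0.6, 0, 0, 0],
    [87, 0, 0, -1, 0, 0, 0],
    [87, 0, 0, -1, 0, 0, 0]
  ]
}}

```text
time_s: 25.9
position: [0.6295, 0.0555, 0.225]
tcp_rot: [[-0.517, 0.856, 0.016], [0.856, 0.517, -0.001], [-0.009, 0.013, -1.0]]
force: [1.2, -1.2, 0.7]
opening: 0.923
grasp_force: 0.0
```

Call:
{"fn": "drive_tool", "kwargs": {
  "steps": [
    [87, 0.34, -0.76, 0, 0, 0, 0],
    [87, 0.34, -0.76, 0, 0, 0, 0],
    [87, 0.34, -0.76, 0, 0, 0, 0]
  ]
}}

```text
time_s: 26.2
position: [0.513, 0.0448, 0.2141]
tcp_rot: [[-0.517, 0.856, -0.018], [0.856, 0.517, 0.002], [0.011, -0.014, -1.0]]
force: [0.4, 0.8, 0.6]
opening: 0.998
grasp_force: 0.0
```

Call:
{"fn": "drive_tool", "kwargs": {
  "steps": [
    [87, 0.34, -0.76, 0, 0, 0, 0],
    [87, 0.34, -0.76, 0, 0, 0, 0],
    [87, 0.34, -0.76, 0, 0, 0, 0],
    [87, 0.34, -0.76, 0, 0, 0, 0],
    [87, 0.34, -0.76, 0, 0, 0, 0]
  ]
}}

```text
time_s: 26.7
position: [0.428, 0.0311, 0.2176]
tcp_rot: [[-0.517, 0.856, 0.003], [0.856, 0.517, -0.0], [-0.002, 0.002, -1.0]]
force: [0.2, -0.7, -0.8]
opening: 0.997
grasp_force: 0.0
```

Run:
```python
from h import *
c=cap('top'); W=pts(c); s=read_state(); print(s['position'],s['tcp_rot'])
m=np.zeros((400,640),bool); m[120:165,335:378]=1; m&=(W[...,2]>.1)&(W[...,2]<.13)
p=W[m]; print(len(p),p.mean(0),p[:,2].max(),cv2.minEnclosingCircle(p[:,:2].astype(np.float32)))
cv2.imwrite('pics/t9.png',np.vstack([cv2.resize(c['color'][100:260,240:460],(550,400)),cv2.resize(cap('side')['color'][140:240,220:495],(550,200))]))
```

```text
[0.42827722 0.03107964 0.21752605] [[-5.16744633e-01  8.56135735e-01  2.56663623e-03]
 [ 8.56137934e-01  5.16747199e-01 -4.13324878e-04]
 [-1.68016428e-03  1.98381122e-03 -9.99996621e-01]]
326 [0.62181365 0.05654586 0.11529621] 0.11980528428972957 ((0.6233124136924744, 0.05593758448958397), 0.02092524990439415)
```

View pics/t9.png

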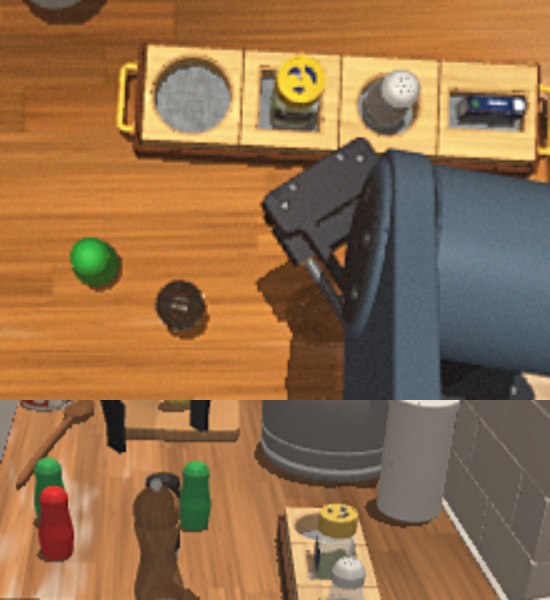

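The jar stands in its well (cap at (300,78), about 1 mm off, height right) and the gripper is over the mill. Gripping the mill next.

Call:
{"fn": "drive_tool", "kwargs": {
  "steps": [
    [87, 0.01, 0, 0.2, 0, 0, 0],
    [87, 0.01, 0, 0.4, 0, 0, 0],
    [87, 0.01, 0, 0.6, 0, 0, 0],
    [87, 0.01, 0, 0.8, 0, 0, 0],
    [87, 0.01, 0, 0.8, 0, 0, 0],
    [60, 0.01, 0, 0.8, 0, 0, 0],
    [40, 0.01, 0, 0.8, 0, 0, 0],
    [40, 0.01, 0, 0.8, 0, 0, 0]
  ]
}}

```text
time_s: 27.6
position: [0.4267, 0.0323, 0.1222]
tcp_rot: [[-0.517, 0.856, 0.003], [0.856, 0.517, -0.0], [-0.002, 0.002, -1.0]]
force: [0.1, -0.4, -1.2]
opening: 0.809
grasp_force: 0.0
```

Call:
{"fn": "drive_tool", "kwargs": {
  "steps": [
    [40, 0, 0, 0, 0, 0, 0],
    [40, 0, 0, 0, 0, 0, 0],
    [40, 0, 0, 0, 0, 0, 0],
    [40, 0, 0, 0, 0, 0, 0],
    [40, 0, 0, 0, 0, 0, 0]
  ]
}}

```text
time_s: 28.1
position: [0.426, 0.0323, 0.1215]
tcp_rot: [[-0.517, 0.856, 0.001], [0.856, 0.517, -0.0], [-0.001, 0.001, -1.0]]
force: [-0.4, 0.6, 4.9]
opening: 0.547
grasp_force: 30.0
```

Call:
{"fn": "drive_tool", "kwargs": {
  "steps": [
    [40, 0, 0, -0.2, 0, 0, 0],
    [40, 0, 0, -0.5, 0, 0, 0],
    [40, 0, 0, -0.8, 0, 0, 0],
    [40, 0, 0, -1, 0, 0, 0],
    [40, 0, 0, -1, 0, 0, 0]
  ]
}}

```text
time_s: 28.6
position: [0.4275, 0.0321, 0.2437]
tcp_rot: [[-0.517, 0.856, 0.007], [0.856, 0.517, -0.001], [-0.005, 0.005, -1.0]]
force: [0.3, -0.4, -2.1]
opening: 0.547
grasp_force: 30.1
```

Call:
{"fn": "drive_tool", "kwargs": {
  "steps": [
    [40, -0.01, 0.2, 0, 0, 0, 0],
    [40, -0.02, 0.45, 0, 0, 0, 0],
    [40, -0.03, 0.7, 0, 0, 0, 0],
    [40, -0.03, 0.98, 0, 0, 0, 0]
  ]
}}

```text
time_s: 29.0
position: [0.5275, 0.0904, 0.2389]
tcp_rot: [[-0.516, 0.856, -0.005], [0.856, 0.516, -0.0], [0.002, -0.004, -1.0]]
force: [0.9, -0.2, -1.4]
opening: 0.545
grasp_force: 30.2
```

Call:
{"fn": "drive_tool", "kwargs": {
  "steps": [
    [40, -0.01, 0.25, 0, 0, 0, 0],
    [40, -0.02, 0.5, 0, 0, 0, 0],
    [40, -0.03, 0.75, 0, 0, 0, 0],
    [40, -0.03, 0.9, 0, 0, 0, 0],
    [40, -0.03, 0.97, 0, 0, 0, 0],
    [40, -0.03, 0.97, 0, 0, 0, 0],
    [40, -0.03, 0.97, 0, 0, 0, 0],
    [40, -0.03, 0.97, 0, 0, 0, 0]
  ]
}}

```text
time_s: 29.8
position: [0.6284, 0.1466, 0.2407]
tcp_rot: [[-0.516, 0.856, -0.002], [0.856, 0.516, -0.0], [0.001, -0.002, -1.0]]
force: [-0.2, -0.1, -1.4]
opening: 0.541
grasp_force: 30.2
```

Run:
```python
from h import *
s=read_state(); print(s['position'],s['grasp_force'],s['force'])
c=cap('side'); cv2.imwrite('pics/s10.png',cv2.resize(c['color'][110:250,340:480],(600,600)))
```

```text
[0.62840326 0.14658029 0.24067938] 30.187302652084327 [-0.21698937 -0.11801131 -1.37320837]
```

View pics/s10.png

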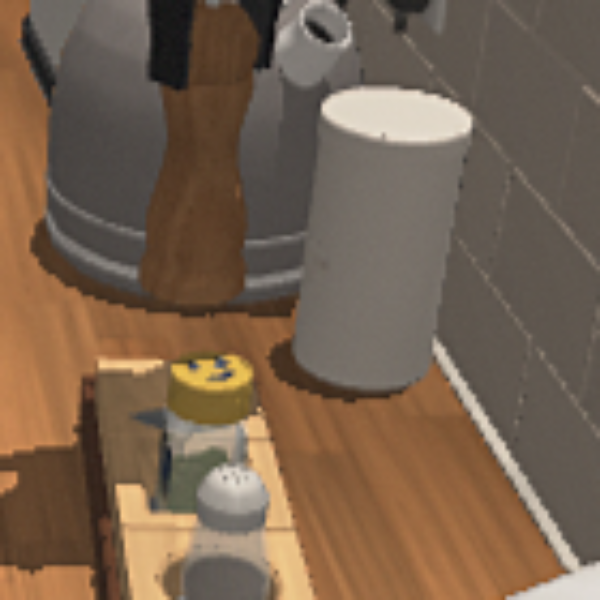

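The mill hangs upright over its well at (200,200). I check that the gripper body clears the paper roll and the kettle before going down.

Run:
```python
from h import *
A=np.load('cloud0.npy')
for y in (121,85.6,60): print(y,clear(A,np.array([.630,.147]),y,.19))
```

```text
121 [(np.float64(0.098), array([0.829, 0.16 , 0.364])), (np.float64(0.118), array([0.829, 0.086, 0.342]))]
85.6 [(np.float64(0.102), array([0.829, 0.16 , 0.364])), (np.float64(0.126), array([0.735, 0.35 , 0.191]))]
60 [(np.float64(0.099), array([0.829, 0.142, 0.21 ])), (np.float64(0.119), array([0.829, 0.205, 0.345]))]
```

Call:
{"fn": "drive_tool", "kwargs": {
  "steps": [
    [40, -0.01, 0.015, 0.2, 0, 0, 0],
    [40, -0.01, 0.015, 0.4, 0, 0, 0],
    [40, -0.01, 0.015, 0.55, 0, 0, 0],
    [40, -0.01, 0.015, 0.65, 0, 0, 0],
    [40, -0.01, 0.015, 0.73, 0, 0, 0],
    [40, -0.01, 0.015, 0.78, 0, 0, 0],
    [40, -0.01, 0.015, 0.81, 0, 0, 0],
    [40, -0.01, 0.015, 0.81, 0, 0, 0]
  ]
}}

```text
time_s: 30.65
position: [0.6319, 0.1471, 0.144]
tcp_rot: [[-0.517, 0.856, 0.0], [0.856, 0.517, -0.0], [-0.0, 0.0, -1.0]]
force: [-0.1, -0.2, -1.1]
opening: 0.545
grasp_force: 30.2
```

Call:
{"fn": "drive_tool", "kwargs": {
  "steps": [
    [40, 0, 0, 0, 0, 0, 0],
    [40, 0, 0, 0, 0, 0, 0]
  ]
}}

```text
time_s: 30.85
position: [0.6323, 0.1471, 0.1447]
tcp_rot: [[-0.517, 0.856, 0.001], [0.856, 0.517, 0.0], [-0.001, 0.001, -1.0]]
force: [0.7, 0.0, -1.7]
opening: 0.548
grasp_force: 30.2
```

Lower the last 2–3 mm, release, and back off.

Call:
{"fn": "drive_tool", "kwargs": {
  "steps": [
    [40, 0, -0.01, 0.01, 0, 0, 0],
    [40, 0, -0.01, 0.02, 0, 0, 0],
    [40, 0, -0.01, 0.02, 0, 0, 0],
    [58, 0, -0.01, 0.02, 0, 0, 0],
    [75, 0, -0.01, 0.02, 0, 0, 0],
    [75, 0, -0.01, 0.02, 0, 0, 0],
    [75, 0, -0.01, 0.02, 0, 0, 0],
    [75, 0, -0.01, 0.02, 0, 0, 0]
  ]
}}

```text
time_s: 31.65
position: [0.6309, 0.1464, 0.1416]
tcp_rot: [[-0.517, 0.856, 0.0], [0.856, 0.517, 0.0], [-0.0, 0.0, -1.0]]
force: [-0.3, 0.2, 0.2]
opening: 0.844
grasp_force: 0.0
```

Call:
{"fn": "drive_tool", "kwargs": {
  "steps": [
    [80, 0, 0, -0.2, 0, 0, 0],
    [87, 0, 0, -0.6, 0, 0, 0],
    [87, 0, 0, -1, 0, 0, 0],
    [87, 0, 0, -1, 0, 0, 0],
    [87, 0, 0, -1, 0, 0, 0]
  ]
}}

```text
time_s: 32.15
position: [0.6316, 0.1465, 0.2635]
tcp_rot: [[-0.517, 0.856, 0.004], [0.856, 0.517, 0.0], [-0.002, 0.003, -1.0]]
force: [0.4, 0.5, -1.2]
opening: 0.996
grasp_force: 0.0
```

Call:
{"fn": "drive_tool", "kwargs": {
  "steps": [
    [87, 0, -1, 0, 0, 0, 0],
    [87, 0, -1, 0, 0, 0, 0],
    [87, 0, -1, 0, 0, 0, 0]
  ]
}}

```text
time_s: 32.45
position: [0.5219, 0.0834, 0.2589]
tcp_rot: [[-0.516, 0.856, -0.01], [0.856, 0.516, -0.0], [0.005, -0.008, -1.0]]
force: [0.2, 0.3, 0.7]
opening: 0.999
grasp_force: 0.0
```

Call:
{"fn": "drive_tool", "kwargs": {
  "steps": [
    [87, -0.9, -0.9, 0, 0, 0, 0],
    [87, -0.9, -0.9, 0, 0, 0, 0],
    [87, -0.9, -0.9, 0, 0, 0, 0],
    [87, -0.9, -0.9, 0, 0, 0, 0],
    [87, -0.9, -0.9, 0, 0, 0, 0],
    [87, -0.9, -0.9, 0, 0, 0, 0]
  ]
}}

```text
time_s: 33.05
position: [0.4908, -0.0629, 0.2606]
tcp_rot: [[-0.517, 0.856, -0.002], [0.856, 0.517, 0.001], [0.002, -0.001, -1.0]]
force: [-0.4, 0.0, -0.2]
opening: 1.0
grasp_force: 0.0
```

Run:
```python
from h import *
c=cap('top'); W=pts(c); s=read_state(); print(s['position'],s['time_s'])
def g(n,u0,u1,v0,v1,zl,zh):
    m=np.zeros((400,640),bool); m[v0:v1,u0:u1]=1; m&=(W[...,2]>zl)&(W[...,2]<zh); p=W[m]
    if len(p): (x,y),r=cv2.minEnclosingCircle(p[:,:2].astype(np.float32)); print(n,len(p),round(x,4),round(y,4),round(2*r,4),p[:,2].max().round(4))
g('mill head',295,335,100,160,.145,.182); g('knob',295,335,100,160,.182,.2); g('mill all',295,335,100,160,.06,.2)
g('salt',380,415,120,165,.09,.13);g('jar',336,378,115,165,.1,.13);g('match',415,455,128,160,.054,.08)
g('b',295,330,205,240,.095,.115);g('a',415,455,205,240,.095,.115)
cv2.imwrite('pics/f.png',np.vstack([cv2.resize(c['color'][100:260,240:460],(550,340)),cv2.resize(cap('side')['color'][140:270,220:495],(550,260))]))
```

```text
[ 0.49105398 -0.0624841   0.26076033] 33.1
mill head 461 0.6304 0.1471 0.0497 0.181
knob 32 0.6294 0.1464 0.0108 0.1923
mill all 744 0.6308 0.1476 0.0529 0.1923
salt 206 0.6177 -0.0318 0.0346 0.1108
jar 331 0.6232 0.0557 0.0418 0.1199
match 7 0.6024 -0.1474 0.0065 0.0668
b 297 0.4354 0.1625 0.0414 0.1099
a 310 0.4303 -0.1035 0.0404 0.1101
```

View pics/f.png

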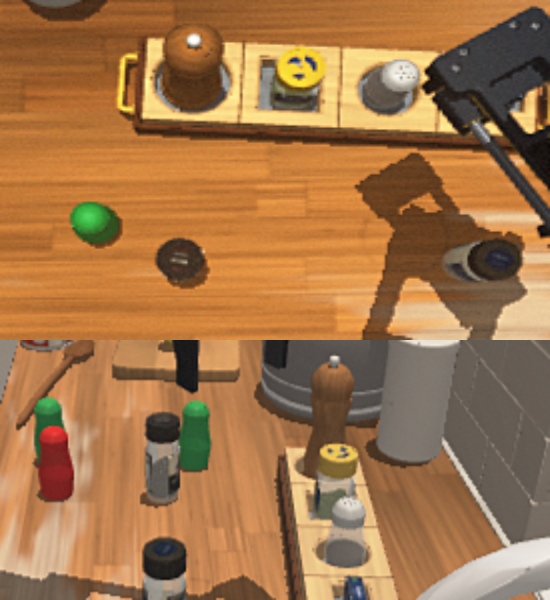

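The mill stands in the large well (top view (193,70)), on centre and at the right height. Jar and salt are in place and the black jars haven't moved. The gripper hides the matches in the top view, but I measured them earlier and the side view still shows them at (355,590).

```bash
python3 -c "
from rig import order
print(order.hand_in())"
```

```text
the job is handed in; nothing more can be done
None
```

I handed the job in at about 33 s of the 112 s allowed: by my last measurements the mill, salt shaker, yellow-capped jar and matches each stand in their own well within 3 mm of centre, and both black-capped jars are where they started; no verdict came back.

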